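Catch the glass lid and lower it shut

ROBOT

A 6-joint arm with a two-finger parallel gripper is mounted at the origin on a cart in front of the work surface, level with it; the furniture and walls round the work are solid. World frame = base frame: x ahead of the robot, y to its left, z up, the work surface at z = 0. Lengths are in m, angles in rad, forces in N, time in s.
With the tool pointing down it reaches from about 0.2 to 0.875 m from the base axis. Payload 3.4 kg.
Tool frame: the origin (TCP) lies between the finger pads; the fingertips stand 25 mm ahead of it and the grasp point (between the pads) lies 6 mm ahead of it (r.nose_length is the z of the fingertips in the tool frame, in m); z points along the fingers, y is the line along which they close (so a half turn about z gives the same grasp; the last joint's range is limited). The gripper opens to 94 mm and grips with 3 to 60 N. Pads are 16 mm wide; open, the fingers measure 119 mm over their backs; the gripper's body (75 mm by 177 mm) begins 78 mm behind the grasp point.
Start: joints at [1.164, 0.276, 1.505, -0, 1.361, -0.121], TCP at [0.162, 0.552, 0.23] pointing down, gripper open.
Joint ranges: [-2.89, 2.89], [-0.75, 2.08], [0.22, 2.7], [-1.18, 4.32], [0.11, 2.71], [-2.7, 2.7]. Speed limits (rad/s): [2.57, 2.57, 3.14, 3.14, 3.14, 3.14].

INTERFACE

Orientations are given as a unit quaternion [w, x, y, z].
In Python, from plant import r, gripper_to, inverse_kinematics, vision, models, telemetry gives the robot as it stands. Calls block until the motion is done:
- r.move_to(position, orientation): joint-space move of the TCP to a pose.
- r.move_l(position, rot=None, vel=0.15, guard=None): straight line of the TCP; rot=None keeps the orientation; vel is the mean speed in m/s. With guard (N) it stops when the force on the tool has changed by that much, and returns True; else False.
- r.movej(angles): joint-space move.
- gripper_to(opening, f_grip=None): finger opening in m; f_grip is the grip in N (None keeps the last); returns when the fingers have stopped.
- r.hold(seconds).
- inverse_kinematics(position, orientation): joint angles nearest the present ones, or None.
- vision.snapshot(name): name is "scene" or "top" or "wrist"; returns the picture (384x512x3 uint8, red, green, blue); there is no depth.
- vision.get_calibration(name): a dict with "fx", "fy", "cx", "cy" (pixels), "position" and "orientation" of the camera in the world. Camera axes: x right, y down, z forward; pixel columns grow to the right and rows downward; lengths in m; the calibration is good to about 2 mm. A picture is of the moment at which its call begins: read the wrist's pose just before it. get_calibration takes no time and is no camera call; for the wrist camera it gives the pose at the moment of the call.
A pose or a line that the arm cannot do raises r.PlanningError and nothing moves.
- r.sign_off(): hands the job in; it is judged then, once.
Trained networks look in the newest picture that a camera, given by its name, has taken for a name from the list of things; names that differ only in an ending like _2 or _b are one class to them, and where a whole thing is asked for, a point or a joint stands for the part that bears it (a point fixed in the world has none). Each returns a list of dicts, best first, with "score" (0 to 1); they miss things now and then, are a little off and sometimes report something else, mostly with a low value. They report only what shows in the picture. A call takes as long as a camera call.
- models.boxes_of(thing, camera): "at" ([x, y, z] in m, in world coordinates, good to about 4 mm: the middle of the surface that is visible of it).
- models.regions_of(thing, camera): "pixels" (384x512 bool, what is visible of it).
- models.mark_of(thing, camera): "at" ([x, y, z] in m, in world coordinates, good to about 4 mm: a listed point, or the origin of a listed thing).
Readings, each from a call of its own:
- telemetry.current_t(): time.
- telemetry.current_joints(): joint angles.
- telemetry.current_dq(): joint speeds.
- telemetry.current_joint_efforts(): joint torques, N m.
- telemetry.current_ee_pos(): TCP position.
- telemetry.current_tool_rot(): TCP orientation.
- telemetry.current_wrist_force(): force on the tool from outside, world axes, zero at the start.
- telemetry.current_torque(): the same for the moment, N m.
- telemetry.current_opening(): finger opening in m.
- telemetry.current_finger_force(): force on a finger pad.
Only numpy, scipy, OpenCV 4.12 (cv2) and the standard library are available. Lean on these libraries where they do the work, as an engineer would, in place of code of your own. Each camera call takes 0.05 s, during which the arm holds its last target. There are 200 camera calls.

TASK

The glass lid of the wooden onion keeper is standing open, leaning back. Tip it forward past upright until it falls by itself, catch it on the fingers while it is still well up, and ease it down until it is fully shut, with no bang and without letting it drop the last centimetre. Do not grip the lid or press hard on it, leave everything in and around the box where it is, and finish clear of the box.

Things in the scene. Friction and masses are not known exactly. Their poses are not given: they have to be found in the camera images.
- keeper: the fixed wooden onion-and-garlic box: 140 mm deep (its x), 220 mm wide (its y), rim 96 mm above the worktop, slatted front. Origin: centre of its underside, on the worktop; its x axis points from the front (facing the robot) to the hinged back
- lid (a joint): angle of the hinged lid: 0 = shut, level on the rim; pi/2 = upright; 1.82 = its stop, leaning back. The hinge is stiff: the lid (0.34 to 0.46 kg) balances at about 1.5 rad and stays where it is left between about 1.28 and 1.70; pushed farther forward (1.15 rad is always enough) it falls by itself, slowly at first, and would bang shut 1.5 to 3 s later at 0.9 to 1.4 rad/s
- lid_edge (a point): middle of the lid's free front edge (the top edge while it stands open), on its underside; x axis along the lid to the hinge, z out of its outer face. Lid: wooden frame with a glass pane, 12 mm thick, 226 mm wide, 165 mm from hinge to this edge. Shut, it overhangs the box's front by 25 mm as a lip, 96 mm above the worktop, free below
- hinge_line (a point): middle of the hinge axis, fixed at the top of the box's back wall, 96 mm above the worktop, 70 mm behind the box's centre; the hinge axis is the box's y axis
- garlic: a garlic bulb, 60 mm, in the box; origin at its underside
- onion: an onion, 70 mm wide, 77 mm tall, in the box; origin at its underside
- pepper_mill: turned wooden pepper mill, 55 mm wide, 138 mm tall, standing to the left of the box; origin at its underside
- tin: small tin, 57 mm wide, 72 mm tall, standing to the right of the box; origin at its underside
- lemon: a lemon, 70 x 58 x 56 mm, lying in front of the box on the right; origin at its underside

How it is judged:
By the outcome, as a careful person would: the job done as asked, in the order asked, and still so for the second after the job is handed in, with the robot touching nothing.
It also fails if it takes over 48 s, if anything falls off the work surface, if the arm or the gripper's body presses on something with over 40 N, if the wrist force passes 120 N, or if a joint passes its speed limit or range.

## Working session

There is one attempt and no reset: what is moved stays moved. The work goes in short steps, each a Python script; the robot and the scene stay as the last script left them, time stands still between calls to the robot, and variables do not carry over. Pictures are saved under pics/ and viewed, at most 10 in all, crops included, and the job is handed in when it is done.

```bash
ls; mkdir -p pics; python3 - <<'E'
from plant import r, vision, models, telemetry
import cv2, numpy as np
ims=[]
for c in ("scene","top"):
    im=vision.snapshot(c); ims.append(im)
    for n in ("keeper","lid_edge","hinge_line","garlic","onion","pepper_mill","tin","lemon"):
        m=models.mark_of(n,c)
        print(c,n,[(np.round(d["at"],3).tolist(),round(d["score"],2)) for d in m[:2]])
    k=vision.get_calibration(c);print(k)
    cv2.imwrite(f"pics/{c}0.png",im[...,::-1])
print(telemetry.current_t(),r.nose_length,telemetry.current_tool_rot())
E
```

```text
pics
scene keeper [([0.589, 0.005, 0.002], 0.73)]
scene lid_edge [([0.676, -0.009, 0.261], 0.76)]
scene hinge_line [([0.658, -0.008, 0.095], 0.92), ([0.588, -0.044, 0.014], 0.59)]
scene garlic [([0.589, -0.045, 0.013], 0.79)]
scene onion [([0.581, 0.054, 0.018], 0.74)]
scene pepper_mill []
scene tin [([0.582, -0.159, -0.004], 0.57)]
scene lemon [([0.459, -0.139, -0.0], 0.77)]
{'fx': 463.2277063960399, 'fy': 463.2277063960399, 'cx': 256.40782225194795, 'cy': 181.62761261164576, 'position': array([ 0.19712295, -0.54486546,  0.72200724]), 'orientation': array([-0.39777362,  0.88279377, -0.22921782,  0.09955147])}
top keeper [([0.588, 0.005, -0.002], 0.85)]
top lid_edge [([0.68, -0.005, 0.259], 0.75), ([0.573, -0.156, 0.003], 0.67)]
top hinge_line [([0.657, -0.005, 0.095], 0.77), ([0.58, 0.057, 0.012], 0.15)]
top garlic [([0.593, -0.049, 0.015], 0.91)]
top onion [([0.579, 0.056, 0.008], 0.67)]
top pepper_mill [([0.626, 0.164, 0.001], 0.65)]
top tin [([0.578, -0.156, -0.002], 0.62)]
top lemon [([0.458, -0.145, 0.002], 0.67)]
{'fx': 389.34855858499003, 'fy': 389.34855858499003, 'cx': 252.0985900845695, 'cy': 194.72967766676805, 'position': array([0.39527916, 0.06383247, 0.92121371]), 'orientation': array([ 0.06655672, -0.69377577,  0.71574827, -0.04415655])}
0.9 0.025 [1.52219148e-05 1.42433946e-01 9.89804308e-01 5.62093207e-05]
```

View pics/scene0.png

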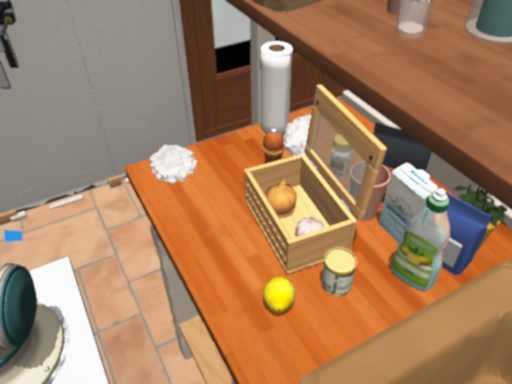

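View pics/top0.png

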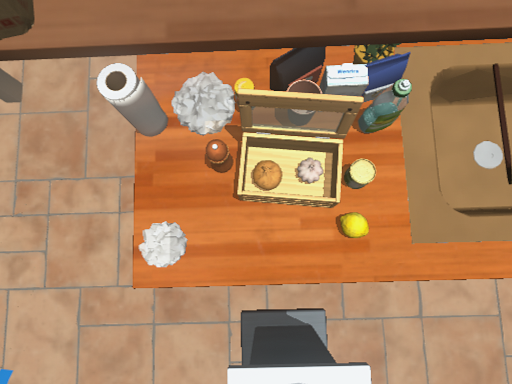

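The scene view shows the lid leaning back from the box (top edge (318,90)–(383,150)), the lemon in front at (279,295) and the tin at (339,270). The top view shows the box at (238–343, 135–207). A shelf edge crosses behind the box, at rows 38–55 in the top view. Next I'll get the box yaw and the shelf height.

```bash
cat > h.py <<'E'
import numpy as np
from scipy.spatial.transform import Rotation as R
from plant import r, gripper_to, inverse_kinematics, vision, models, telemetry
def ray(c,u,v):
    k=vision.get_calibration(c); q=k["orientation"]
    d=R.from_quat(q,scalar_first=True).apply([(u-k["cx"])/k["fx"],(v-k["cy"])/k["fy"],1]); return k["position"],d
def onz(c,u,v,z):
    p,d=ray(c,u,v); return p+d*(z-p[2])/d[2]
E
python3 - <<'E'
from h import *
import cv2
a=cv2.imread("pics/top0.png")[80:220,200:360]; cv2.imwrite("pics/crop.png",cv2.resize(a,None,fx=4,fy=4,interpolation=2))
print(onz("top",239,198,.096),onz("top",340,206,.096))
# shelf edge: intersect planes
def pl(c,a,b):
    p,d=ray(c,*a);_,e=ray(c,*b);n=np.cross(d,e);n/=np.linalg.norm(n);return n,n@p
n1,c1=pl("top",(0,55),(512,38))
for s in (((235,0),(512,185)),((300,45),(512,185))):
    n2,c2=pl("scene",*s); d=np.cross(n1,n2)
    for y in (-.2,0.,.2): print(np.linalg.solve([n1,n2,[0,1,0]],[c1,c2,y]),d/np.linalg.norm(d))
E
```

```text
[0.51998114 0.11651016 0.096     ] [ 0.49562971 -0.09753562  0.096     ]
[ 0.7708904  -0.2         0.26017886] [-0.04169734 -0.99780469  0.05145024]
[0.77924821 0.         0.24986617] [-0.04169734 -0.99780469  0.05145024]
[0.78760603 0.2        0.23955348] [-0.04169734 -0.99780469  0.05145024]
[ 0.7714446  -0.2         0.25921184] [-0.04833501 -0.99683903  0.06305288]
[0.78114225 0.         0.24656128] [-0.04833501 -0.99683903  0.06305288]
[0.79083991 0.2        0.23391071] [-0.04833501 -0.99683903  0.06305288]
```

View pics/crop.png

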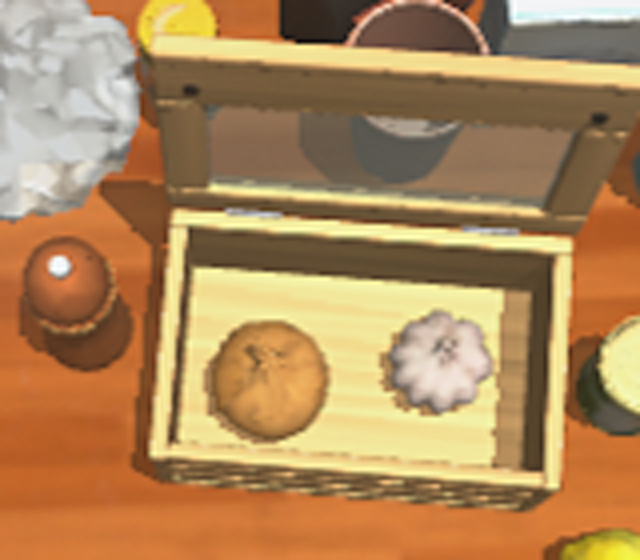

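The crop shows the rim corners clearly: front (150,460) and (548,490), back (172,212) and (572,240) in crop pixels. The lid's top edge has no obstacle within about 5 cm behind it at that height. The shelf edge is at x≈0.78, z≈0.25.

```bash
cat >> h.py <<'E'
cr=np.array([onz("top",200+u/4,80+v/4,.096) for u,v in((150,460),(548,490),(172,212),(572,240))])
d=cr[0]-cr[1]+cr[2]-cr[3]; yaw=np.arctan2(-d[0],d[1])
C=(np.array([.588,.005,0])+cr.mean(0)*[1,1,0])/2
ex=np.array([np.cos(yaw),np.sin(yaw),0]); ez=np.array([0,0,1.]); ey=np.cross(ez,ex)
H=C+.07*ex+.096*ez
OFF=0.0   # sideways offset along the hinge
def pose(a,n,q=None,s=.017):
    """TCP for lid angle a, TCP n above lid underside, tool pitch q below level, tips s in from the edge"""
    q=a if q is None else q
    z=np.cos(q)*ex-np.sin(q)*ez; y=np.sin(q)*ex+np.cos(q)*ez
    u=-np.cos(a)*ex+np.sin(a)*ez; nn=np.sin(a)*ex+np.cos(a)*ez
    tip=H+u*(.165-s)+nn*n+OFF*ey
    best=None
    for sg in (1,-1):
        M=np.c_[np.cross(sg*y,z),sg*y,z]; o=R.from_matrix(M).as_quat(scalar_first=True)
        best=(best or [])+[(tip-.025*z,o)]
    return best
SG=0
def go(a,n,q=None,s=.017,vel=.1,guard=None):
    p,o=pose(a,n,q,s)[SG]; return r.move_l(p,o,vel,guard)
E
python3 - <<'E'
from h import *
print(cr,C,yaw,H)
E=np.array([.678,-.007,.26]); e=E-H; print("lid",np.arctan2(e[2],-(e@ex)),e@ey, np.linalg.norm(e))
for a,n,q in ((1.7,.01,1.35),(1.35,-.013,None),(1.1,-.013,None),(.8,.025,None),(.4,.025,None),(.1,.025,None),(-.05,.025,0.),(0,.025,.2),(0,.025,.35)):
    print(a,q,[(np.round(p,3),None if (j:=inverse_kinematics(p,o)) is None else np.round(j,2)) for p,o in pose(a,n,q)])
E
```

```text
[[ 0.52660721  0.11958642  0.096     ]
 [ 0.50331835 -0.09168645  0.096     ]
 [ 0.66446701  0.10431585  0.096     ]
 [ 0.64002492 -0.11319797  0.096     ]] [0.58580219 0.00487723 0.        ] -0.11085990301651427 [ 0.65537248 -0.00286708  0.096     ]
lid 1.7098076696863023 -0.0016042044786982214 0.16560521033704975
1.7 1.35 [(array([ 0.679, -0.005,  0.266]), array([-0.11,  0.3 ,  1.4 , -0.  ,  1.22,  0.  ])), (array([ 0.679, -0.005,  0.266]), None)]
1.35 None [(array([0.605, 0.003, 0.262]), array([-0.11,  0.19,  1.57, -0.  ,  1.16,  0.  ])), (array([0.605, 0.003, 0.262]), None)]
1.1 None [(array([0.566, 0.007, 0.244]), array([-0.11,  0.03,  1.88, -0.  ,  0.76,  0.  ])), (array([0.566, 0.007, 0.244]), None)]
0.8 None [(array([0.553, 0.008, 0.238]), array([-0.11, -0.06,  2.16, -0.  ,  0.27,  0.  ])), (array([0.553, 0.008, 0.238]), None)]
0.4 None [(array([0.507, 0.014, 0.186]), None), (array([0.507, 0.014, 0.186]), None)]
0.1 None [(array([0.487, 0.016, 0.138]), None), (array([0.487, 0.016, 0.138]), None)]
-0.05 0.0 [(array([0.482, 0.016, 0.114]), None), (array([0.482, 0.016, 0.114]), None)]
0 0.2 [(array([0.484, 0.016, 0.126]), None), (array([0.484, 0.016, 0.126]), None)]
0 0.35 [(array([0.485, 0.016, 0.13 ]), None), (array([0.485, 0.016, 0.13 ]), None)]
```

```bash
python3 - <<'E'
from h import *
# contact at lid's front lower corner, c = finger length past corner, opening w
for w in (.05,.07,.094):
  for a in (0.9,.7,.5,.3,.15,0,-.06):
    for q in np.arange(.1,1.4,.05):
        z=np.cos(q)*ex-np.sin(q)*ez; y=np.sin(q)*ex+np.cos(q)*ez
        p=H+.165*(-np.cos(a)*ex+np.sin(a)*ez)+y*w/2+z*(.012-.025)
        o=R.from_matrix(np.c_[np.cross(y,z),y,z]).as_quat(scalar_first=True)
        j=inverse_kinematics(p,o)
        if j is not None: print(w,a,round(q,2),np.round(p,3),np.round(j,2)); break
E
```

```text
0.05 0.9 0.7 [0.56  0.008 0.253] [-0.11 -0.08  2.21 -0.01  0.13  0.01]
0.05 0.7 0.75 [0.537 0.01  0.229] [-0.11 -0.08  2.24 -0.    0.15  0.01]
0.05 0.5 0.8 [0.52  0.012 0.202] [-0.11 -0.06  2.28 -0.    0.16  0.01]
0.05 0.3 0.85 [0.509 0.013 0.171] [-0.11 -0.03  2.31 -0.    0.14  0.01]
0.05 0.15 0.9 [0.505 0.014 0.146] [-0.11  0.01  2.32 -0.    0.14  0.  ]
0.05 0 0.95 [0.504 0.014 0.121] [-0.11  0.06  2.32 -0.    0.14  0.  ]
0.05 -0.06 1.0 [0.506 0.014 0.111] [-0.11  0.09  2.29 -0.    0.19  0.  ]
0.07 0.9 0.7 [0.566 0.007 0.26 ] [-0.11 -0.08  2.19 -0.    0.16  0.  ]
0.07 0.7 0.75 [0.544 0.01  0.237] [-0.11 -0.08  2.22 -0.    0.18  0.  ]
0.07 0.5 0.8 [0.527 0.011 0.209] [-0.11 -0.06  2.25 -0.    0.18  0.  ]
0.07 0.3 0.85 [0.516 0.013 0.178] [-0.11 -0.03  2.28 -0.    0.16  0.  ]
0.07 0.15 0.9 [0.512 0.013 0.153] [-0.11  0.02  2.29 -0.    0.16  0.  ]
0.07 0 0.95 [0.512 0.013 0.127] [-0.11  0.06  2.29 -0.    0.16  0.  ]
0.07 -0.06 0.95 [0.512 0.013 0.117] [-0.11  0.09  2.31 -0.    0.13  0.  ]
0.094 0.9 0.7 [0.574 0.006 0.27 ] [-0.11 -0.07  2.16 -0.    0.19  0.  ]
0.094 0.7 0.7 [0.55  0.009 0.247] [-0.11 -0.08  2.24 -0.01  0.12  0.01]
0.094 0.5 0.75 [0.534 0.011 0.218] [-0.11 -0.07  2.27 -0.01  0.12  0.01]
0.094 0.3 0.85 [0.525 0.012 0.186] [-0.11 -0.02  2.26 -0.    0.19  0.  ]
0.094 0.15 0.9 [0.522 0.012 0.16 ] [-0.11  0.02  2.26 -0.    0.19  0.  ]
0.094 0 0.95 [0.522 0.012 0.134] [-0.11  0.07  2.27 -0.    0.19  0.  ]
0.094 -0.06 0.95 [0.522 0.012 0.124] [-0.11  0.09  2.28 -0.    0.15  0.  ]
```

```bash
cat >> h.py <<'E'
W=.055
def low(a,q,c=.011,vel=.05,guard=None):
    z=np.cos(q)*ex-np.sin(q)*ez; y=np.sin(q)*ex+np.cos(q)*ez
    p=H+.165*(-np.cos(a)*ex+np.sin(a)*ez)+y*W/2+z*(c-.025)
    return r.move_l(p,R.from_matrix(np.c_[np.cross(y,z),y,z]).as_quat(scalar_first=True),vel,guard)
def st(): print(round(telemetry.current_t(),2),np.round(telemetry.current_ee_pos(),4),"F",np.round(telemetry.current_wrist_force(),2),"fin",np.round(telemetry.current_finger_force(),2))
E
python3 - <<'E'
from h import *
import cv2
gripper_to(W)
p,o=pose(1.7,.006,1.35)[0]
r.move_l(telemetry.current_ee_pos()+np.array([0,0,.13]),vel=.25); st()
r.move_to(p+[0,0,.08],o); st()
cv2.imwrite("pics/s1.png",vision.snapshot("scene")[60:260,200:470,::-1].repeat(2,0).repeat(2,1))
print(r.move_l(p,vel=.08,guard=3)); st()
cv2.imwrite("pics/s2.png",vision.snapshot("scene")[60:260,200:470,::-1].repeat(2,0).repeat(2,1))
E
```

```text
2.33 [0.162  0.5512 0.3593] F [ 0.48 -0.19 -0.97] fin 0.0
5.01 [ 0.6747 -0.004   0.3465] F [ 0.01  0.66 -0.27] fin 0.0
False
6.21 [ 0.6752 -0.0051  0.2672] F [1.21 0.6  0.08] fin 0.0
```

View pics/s2.png

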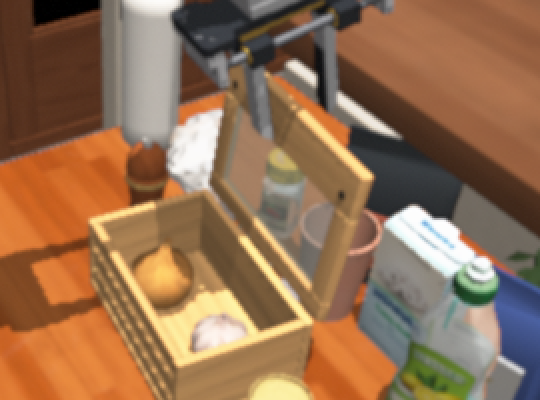

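The fingers straddle the lid's top edge, with the front finger at (262,125) and the back finger behind the lid at (325,100). Now I'll push forward with the back finger.

```bash
python3 - <<'E'
from h import *
import cv2
n=.012-W/2
for a in (1.65,1.5,1.4,1.3,1.2,1.12):
    if go(a,n,min(a,1.35),vel=.07,guard=15): print("guard",a); st(); break
    st()
for i in range(5):
    r.hold(.3); st()
cv2.imwrite("pics/s3.png",vision.snapshot("scene")[60:260,200:470,::-1].repeat(2,0).repeat(2,1))
for c in ("scene","top"):
    if c=="top": vision.snapshot(c)
    for m in models.mark_of("lid_edge",c)[:2]:
        e=m["at"]-H; print(c,m["score"],m["at"],"angle",np.arctan2(e[2],-(e@ex)),np.linalg.norm(e))
E
```

```text
6.83 [ 0.6458 -0.0017  0.2695] F [-0.04  0.14 -0.26] fin 0.0
7.29 [0.6231 0.0007 0.2666] F [-0.4  -0.01 -0.68] fin 0.0
7.65 [0.6091 0.0023 0.2632] F [-0.27 -0.08 -0.44] fin 0.0
8.03 [0.5944 0.0039 0.2586] F [-0.7   0.81  0.61] fin 0.0
8.43 [0.5793 0.0056 0.252 ] F [-0.77  0.46  0.09] fin 0.0
8.78 [0.5676 0.0069 0.2455] F [ 0.74  0.69 -0.07] fin 0.0
9.08 [0.5676 0.0068 0.2454] F [-0.32  0.33 -0.26] fin 0.0
9.38 [0.5663 0.0071 0.2446] F [ 0.35 -0.26 -0.66] fin 0.35
9.68 [0.5662 0.0071 0.2447] F [-0.3   0.12 -1.13] fin 0.6
9.98 [0.5663 0.007  0.2447] F [-1.75 -0.15 -1.5 ] fin 0.8
10.28 [0.5665 0.007  0.2449] F [-1.27  0.36 -1.34] fin 0.8
scene 0.68 [0.5487, 0.0084, 0.2213] angle 0.8627953341961164 0.16494258137352333
```

View pics/s3.png

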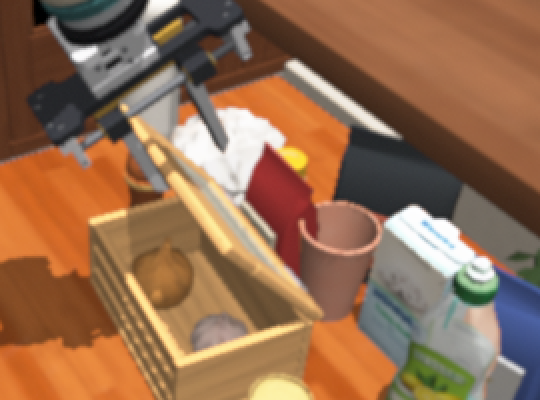

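The lid fell onto the front finger and is resting there at about 0.86 rad, with the back finger clear of it. Next I'll ease it down.

```bash
python3 - <<'E'
from h import *
import cv2
A=[.78,.66,.54,.42,.31,.21,.14,.08]
for a in A:
    g=low(a,.98+.14*a/.86,vel=.045 if a>.2 else .025,guard=10); st()
    if g: print("guard");break
cv2.imwrite("pics/s4.png",vision.snapshot("scene")[60:260,200:470,::-1].repeat(2,0).repeat(2,1))
for m in models.mark_of("lid_edge","scene")[:2]:
    e=m["at"]-H; print(m["score"],m["at"],"angle",np.arctan2(e[2],-(e@ex)),np.linalg.norm(e))
E
```

```text
10.92 [0.5558 0.0083 0.2361] F [-2.81 -0.32  0.42] fin 1.2
11.51 [0.5425 0.0097 0.2215] F [-3.88  0.31 -0.04] fin 1.51
12.1 [0.5313 0.011  0.2057] F [-3.58 -0.44 -2.49] fin 1.46
12.69 [0.5219 0.012  0.1887] F [-1.9   0.51 -1.64] fin 1.46
13.24 [0.5152 0.0127 0.1722] F [-2.06  0.95 -2.43] fin 1.52
13.76 [0.5106 0.0132 0.1566] F [-2.39  0.56 -2.12] fin 1.77
14.37 [0.5084 0.0135 0.1454] F [-3.39  0.74 -1.49] fin 1.93
14.91 [0.5071 0.0136 0.1357] F [-2.86  1.04 -3.02] fin 1.99
0.97 [0.4919, 0.0151, 0.1112] angle 0.09216368804110707 0.16515782688196234
```

View pics/s4.png

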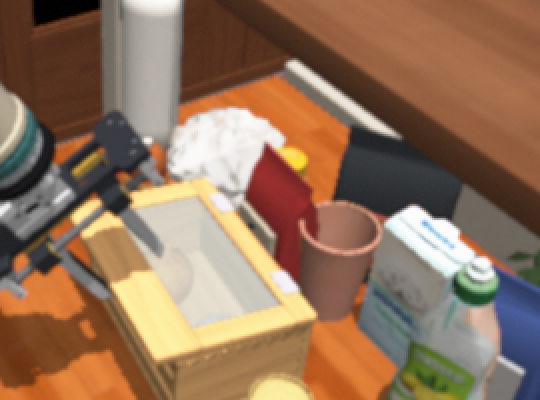

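The lid is nearly shut, resting on the lower finger near (110,285), and the upper finger is clear above the pane at (150,240). I'll lower the rest slowly until the finger unloads.

```bash
python3 - <<'E'
from h import *
import cv2
for a in (.06,.04,.025,.01,0,-.01,-.02,-.03,-.04):
    low(a,.99,vel=.012); f=[]
    for _ in range(3): r.hold(.05); f.append(telemetry.current_finger_force())
    print(a,np.round(f,2)); st()
    if max(f)<.15: break
vision.snapshot("scene")
for m in models.mark_of("lid_edge","scene")[:1]:
    e=m["at"]-H; print(m["score"],m["at"],"angle",np.arctan2(e[2],-(e@ex)))
E
```

```text
0.06 [2.05 2.06 2.06]
15.58 [0.5068 0.0137 0.1326] F [-3.58  1.09 -2.43] fin 2.06
0.04 [2.07 2.07 2.08]
16.16 [0.5067 0.0137 0.1293] F [-4.24  0.22 -2.84] fin 2.08
0.025 [2.07 2.07 2.08]
16.67 [0.5066 0.0137 0.1268] F [-4.45  1.11 -2.43] fin 2.08
0.01 [2.06 2.07 2.07]
17.18 [0.5066 0.0137 0.1244] F [-3.17  0.38 -3.89] fin 2.07
0 [1.54 1.49 1.45]
17.61 [0.5071 0.0136 0.1232] F [-2.2   0.54 -1.2 ] fin 1.45
-0.01 [0.39 0.29 0.2 ]
18.04 [0.5076 0.0135 0.1219] F [-0.35 -0.42  0.25] fin 0.2
-0.02 [0. 0. 0.]
18.48 [0.5069 0.0137 0.1197] F [-0.04  0.07  0.12] fin 0.0
0.86 [0.4927, 0.0165, 0.0976] angle 0.00976671383810267
```

```bash
python3 - <<'E'
from h import *
import cv2
def back(d,dz=0,vel=.05):
    r.move_l(telemetry.current_ee_pos()-d*ex+dz*ez,vel=vel); st()
try: back(.025)
except r.PlanningError as e: print(e); back(.02,.006)
try: back(.03,.03)
except r.PlanningError as e: print(e)
# steeper and up
q=1.3; z=np.cos(q)*ex-np.sin(q)*ez; y=np.sin(q)*ex+np.cos(q)*ez
try: r.move_l(telemetry.current_ee_pos()-.04*ex+.12*ez,R.from_matrix(np.c_[np.cross(y,z),y,z]).as_quat(scalar_first=True),.12); st()
except r.PlanningError as e: print(e)
cv2.imwrite("pics/s5.png",vision.snapshot("scene")[...,::-1])
for n in ("lid_edge","garlic","onion","tin","lemon"):
    for m in models.mark_of(n,"scene")[:1]: print(n,np.round(m["at"],3))
E
```

```text
19.23 [0.482  0.0164 0.1199] F [-1.4  -0.14  0.22] fin 0.0
20.23 [0.4523 0.0197 0.1498] F [-0.14  0.26 -0.8 ] fin 0.0
21.43 [0.4119 0.0242 0.2689] F [-0.36 -0.43  0.41] fin 0.0
lid_edge [0.493 0.016 0.097]
tin [ 0.583 -0.16  -0.002]
lemon [ 0.46  -0.142  0.   ]
```

View pics/s5.png

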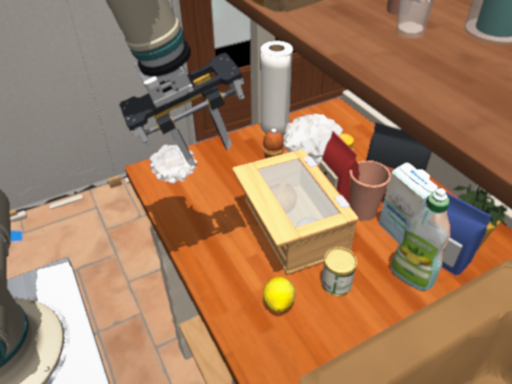

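The lid is fully shut at (295,205), the gripper is clear at (185,110), and the tin, lemon and mill haven't moved.

```bash
python3 -c "
from plant import r
print(r.sign_off())"
```

```text
the job is handed in; nothing more can be done
None
```

The lid tipped forward and fell by itself, was caught on the front finger at about 0.86 rad and eased down fully shut; the gripper finished clear, the tin, lemon and mill stayed put (the garlic and onion weren't re-measured under the lid), and the job was handed in at about 21.5 s.

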